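# Riddle the nuts at the bento bench

### The arm

A 6-joint arm with a two-finger parallel gripper is mounted at the origin on the work surface. World frame = base frame: x ahead of the robot, y to its left, z up, the work surface at z = 0. Lengths are in mm, angles in rad, forces in N, time in s.
With the tool pointing down it reaches from about 425 to 925 mm from the base axis. Payload 12.5 kg.
Tool frame: the origin (TCP) lies midway between the tips of the shut fingers; the grasp point (between the pads) lies 19 mm behind it (manip.grip_point_offset is the distance from the TCP to the grasp point, in mm); z points along the fingers, y is the line along which they close (so a half turn about z gives the same grasp; the last joint's range is limited). The gripper opens to 85 mm and grips with 20 to 120 N. Pads are 22 mm wide; open, the fingers measure 114 mm over their backs; the gripper's body (76 mm by 85 mm) begins 54 mm behind the grasp point. The pads swing forward as they close: fully open they stand 13 mm farther back than shut.
Start: joints at [1.117, 0.491, 1.559, -0, 1.092, -0.106], TCP at [213.002, 587.601, 231.327] pointing down, gripper open.
Joint ranges: [-3.1, 3.1], [-0.84, 2.19], [0.05, 2.79], [-1.13, 4.28], [0.06, 2.93], [-2.69, 2.69]. Speed limits (rad/s): [2.22, 2.22, 2.79, 3.14, 3.14, 3.14].

### API

Orientations are given as a rotation vector (axis times angle).
In Python, from rig import manip gives the robot as it stands. The module is installed in compiled form; this text tells all that it offers.
- The arm moves only by the tool servo_tool, never from a script. Its argument "plan" is a list that holds one entry, the list of rows, each a list of 5 numbers: the opening, from -1 (shut) to 1 (fully open), then the shift along the world's x, y, z in mm, then the turn about the world's z in degrees. In form: [[[gripper, dx, dy, dz, spin], ...]]. A call has 1 to 20 rows; each row shifts and turns the commanded pose from where the row before left it; what a row does not reach is not made up. A row lasts 1/8 s, in which the tool goes at most 62.5 mm and 10.7 degrees, less where a joint would pass 70% of its speed; a pose out of reach is approached as far as the arm can. A call is refused whole if a number of a shift passes 62.5 or a number of a turn 10.7, either way. A call with a gripper value outside its range is refused whole. The fingers move at their own pace and stop on an object; "grip_force" is the grip in N (left out, the last holds). Time passes only in rows, so rows that do not move let the fingers close. It gives the time, the measured TCP pose, the force, the opening and the grip force at its end, in the units of the state.
- manip.sense(): the state, without advancing time (a new reading comes with each control period).
- manip.capture(name): name is "scene" or "top"; returns the picture (400x640x3 uint8, blue, green, red); there is no depth.
- manip.camera_info(name): a dict with "fx", "fy", "cx", "cy" (pixels), "D" ([k1, k2, p1, p2, k3] as OpenCV has them; the pictures are not rectified), "eye" and "attitude" of the camera in the world. Camera axes: x right, y down, z forward; pixel columns grow to the right and rows downward; lengths in mm; the calibration is good to about 2 mm. A picture is of the moment at which its call begins. camera_info takes no time and is no camera call.
- manip.finish_job(): hands the job in; it is judged then, once.
The state is a dict: "time_s": time; "qpos": joint angles; "qvel": joint speeds; "effort": joint torques, N m; "position": TCP position; "eef_rot": TCP orientation; "ft_force": force on the tool from outside, world axes, zero at the start; "torque": the same for the moment, N m; "opening": opening from 0.0 (shut) to 1.0 (fully open); "gripper_force": force on a finger pad.
Only numpy, scipy, OpenCV 4.12 (cv2) and the standard library are available. Lean on these libraries where they do the work, as an engineer would, in place of code of your own. Each camera call takes 0.05 s, during which the arm holds its last target. There are 200 camera calls.

### The job

Hold the wooden nut riddle by its top bar over the white tin and shake it there until both small dark macadamias have fallen through into the tin, with both walnuts still in the riddle. Then tip the two walnuts out over the riddle's open side into the round wooden bento, and stand the riddle upright on the bare bench again.

Things in the scene. Friction and masses are not known exactly. Their poses are not given: they have to be found in the camera images.
- riddle: Wooden hand sieve, x -47 to +50, y +-70 mm, 0.34 kg. Origin on its underside, z up. Steel deck with 21 mm holes, its top at z = 12 mm. Walls 42 mm high on the -x, +y and -y sides; the +x side is open, no lip but an 18 mm stub at its -y end. Fixed wooden bar along y to carry it: 18 mm wide (x), 20 mm tall, centred at x = 0, z = 125 mm, free below: grip it across, fingers closing along x
- macadamia1: Small dark brown nut, ball of 18 mm, 10 g, origin at its centre. Starts in a dimple on the solid strip at the riddle's -y end. A brisk shake along the bar (over about 5 m/s2, or a lean over about 25 degrees) rolls it out, and it drops through the row of holes 35 mm to -y of the riddle's origin; carry the riddle level and gently until over the tin
- macadamia2: Second small dark brown nut, the same as the first, in the dimple beside it
- walnut1: Large light brown walnut with a seam, ball of 44 mm, 20 g, origin at its centre. Starts in the long slot beside the riddle's open +x side; rolls along it but cannot pass. It rolls out over that side when the side is dipped by more than about 34 degrees (turning the riddle about its bar); 45 degrees empties it. Jerks along x can throw it out, shaking along the bar does not
- walnut2: Second large walnut, the same as the first, beside it
- tray: White square tin, open on top, 210 x 210 mm outside, 32 mm high, walls 4 mm, 0.6 kg, loose. Origin at the centre of its underside, z up.
- bento: Round light wooden bento without lid, with two dark hoops, outside diameter 192 mm at the rim, 55 mm high, walls 7 mm, floor 7 mm thick, inside about 178 mm across, 0.5 kg, loose. Origin at the centre of its underside, z up.
There are look-alikes about, which are no part of the job. Several things look just like the riddle: the one meant starts nearest to the robot's base. Leave any blue look-alike of the walnut1 alone.

How it is judged (in metres and radians):
On the way:
1. both macadamias lie in the white tin while both walnuts are still in the riddle (z of macadamia1 in the frame of tray between 0 and 0.035 m and x of macadamia1 in the frame of tray between -0.105 and 0.105 m and y of macadamia1 in the frame of tray between -0.105 and 0.105 m and z of macadamia2 in the frame of tray between 0 and 0.035 m and x of macadamia2 in the frame of tray between -0.105 and 0.105 m and y of macadamia2 in the frame of tray between -0.105 and 0.105 m and z of walnut1 in the frame of riddle between 0.01 and 0.07 m and x of walnut1 in the frame of riddle between -0.065 and 0.065 m and y of walnut1 in the frame of riddle between -0.065 and 0.065 m and z of walnut2 in the frame of riddle between 0.01 and 0.07 m and x of walnut2 in the frame of riddle between -0.065 and 0.065 m and y of walnut2 in the frame of riddle between -0.065 and 0.065 m), for 0.2 s.
At the end, for the whole second after the job is handed in: Both macadamias inside the tin (centres within its outline, under 35 mm over its underside), both walnuts inside the bento (centres within 92 mm of its axis, under 75 mm over its underside), the riddle at rest on the bench (underside within 10 mm of it, tilt under 0.1 rad) (z of macadamia1 in the frame of tray between 0 and 0.035 m and x of macadamia1 in the frame of tray between -0.105 and 0.105 m and y of macadamia1 in the frame of tray between -0.105 and 0.105 m and z of macadamia2 in the frame of tray between 0 and 0.035 m and x of macadamia2 in the frame of tray between -0.105 and 0.105 m and y of macadamia2 in the frame of tray between -0.105 and 0.105 m and z of walnut1 in the frame of bento between 0 and 0.075 m and horizontal distance between each of walnut1, walnut2 and bento below 0.092 m and z of walnut2 in the frame of bento between 0 and 0.075 m and height (world z) of riddle between -0.01 and 0.01 m and angle between riddle's own z axis and vertical below 0.1 rad and linear speed of riddle below 0.03 m/s); the robot touches nothing.
It also fails if it takes over 61 s, if anything falls off the work surface, if the arm or the gripper's body presses on something with over 40 N, if the wrist force passes 120 N, or if a joint passes its speed limit or range.

## Working session

There is one attempt and no reset: what is moved stays moved. The work goes in short steps, Python scripts to look and compute and a tool call to move; the robot and the scene stay as the last step left them, time stands still between calls to the robot, and variables do not carry over. Pictures are saved under pics/ and viewed, at most 10 in all, crops included, and the job is handed in when it is done.

Besides the shell and the picture viewer there is one more tool, called after "Call:" by a JSON object that holds its "op" and its "data". servo_tool: Moves the arm, as the interface text tells. Its arguments: {"type":"object","properties":{"plan":{"type":"array","items":{"type":"array","items":{"type":"array","items":{"type":"number"}}}},"grip_force":{"type":"number"}},"required":["plan"]}

```bash
mkdir -p pics; python3 - <<'E'
from rig import manip
import cv2
for n in("scene","top"):
    cv2.imwrite(f"pics/{n}0.png",manip.capture(n)); print(n,manip.camera_info(n))
print(manip.sense(),manip.grip_point_offset)
E
```

```text
scene {'fx': 419.0568555770029, 'fy': 419.0568555770029, 'cx': 313.38131156180316, 'cy': 198.02040339681756, 'D': array([-0.04523798,  0.        ,  0.        ,  0.        ,  0.        ]), 'eye': array([1088.99364321, -186.05547695,  961.44169916]), 'attitude': array([-2.23968314, -1.4637758 ,  0.39350483])}
top {'fx': 494.0939601812166, 'fy': 494.0939601812166, 'cx': 330.2629306448798, 'cy': 194.1061825879829, 'D': array([-0.03516532,  0.        ,  0.        ,  0.        ,  0.        ]), 'eye': array([ 283.11140387,   43.02603275, 1347.93292725]), 'attitude': array([-2.03432176,  2.16996552, -0.26492168])}
{'time_s': 0.1, 'qpos': array([ 1.11737725e+00,  4.91491617e-01,  1.55940019e+00, -6.72264009e-06,
        1.09168881e+00, -1.05602142e-01]), 'qvel': array([-0.00158423, -0.001458  , -0.00248549, -0.00081983, -0.0019566 ,
        0.00069071]), 'effort': array([ 2.21131282e-03, -6.19441080e+01, -2.62027466e+01, -1.33172221e-04,
        2.82349734e-03, -2.85351604e-05]), 'position': array([212.92150697, 587.39902285, 230.78691344]), 'eef_rot': array([-5.43548719e-01, -3.09394255e+00,  1.49410941e-03]), 'ft_force': array([-0.67615647, -0.59505037, -0.04287397]), 'torque': array([-0.00327539,  0.02757543,  0.00355508]), 'gripper_force': 0.0, 'opening': 1.0014329293906161} 18.700000000000003
```

View pics/scene0.png

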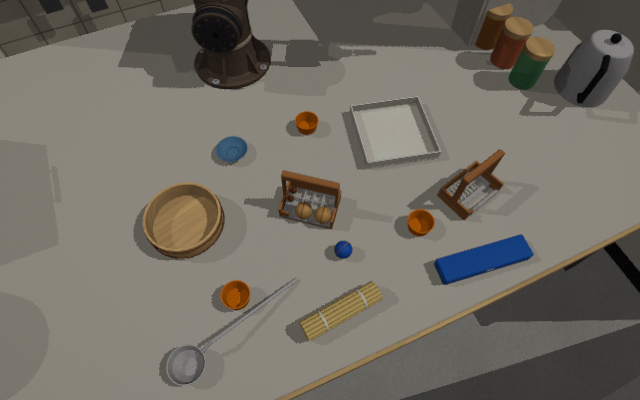

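View pics/top0.png

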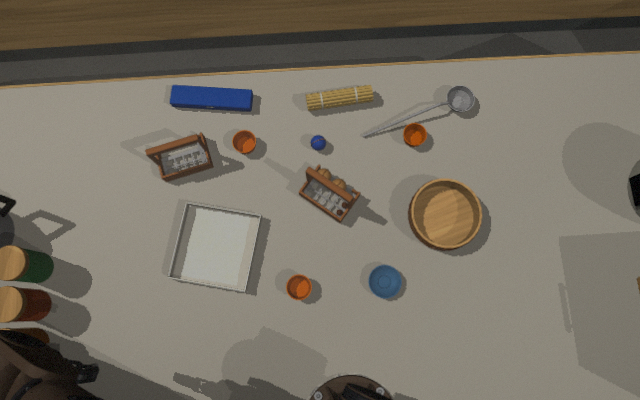

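```bash
cat > h.py <<'E'
import numpy as np,cv2
from scipy.spatial.transform import Rotation as R
from rig import manip
def K(n):
    c=manip.camera_info(n); return c,np.array([[c["fx"],0,c["cx"]],[0,c["fy"],c["cy"]],[0,0,1]])
def ray(n,px):
    c,k=K(n); u=cv2.undistortPoints(np.array([[px]],float),k,c["D"])[0,0]
    d=R.from_rotvec(c["attitude"]).apply([u[0],u[1],1.]); return c["eye"],d/np.linalg.norm(d)
def onz(n,px,z):
    o,d=ray(n,px); return o+d*(z-o[2])/d[2]
def tri(a,b):
    (o1,d1),(o2,d2)=ray("scene",a),ray("top",b)
    t=np.linalg.lstsq(np.c_[d1,-d2],o2-o1,rcond=None)[0]
    p,q=o1+t[0]*d1,o2+t[1]*d2; return (p+q)/2,np.linalg.norm(p-q)
def proj(n,P):
    c,k=K(n); Rt=R.from_rotvec(c["attitude"]).inv()
    return cv2.projectPoints(Rt.apply(np.atleast_2d(P)-c["eye"]),np.zeros(3),np.zeros(3),k,c["D"])[0][:,0]
E
python3 - <<'E'
from h import *
s=cv2.imread("pics/scene0.png");t=cv2.imread("pics/top0.png")
def up(i,x,y):return cv2.resize(i[y:y+75,x:x+100],None,fx=8,fy=8,interpolation=cv2.INTER_CUBIC)
a=cv2.resize(s[160:235,265:355],None,fx=6,fy=6,interpolation=3);a=a[:, :480]
b=cv2.resize(t[155:230,290:370],None,fx=6,fy=6,interpolation=3)
o=np.hstack([a[:,:390],b[:, :405]]);cv2.imwrite("pics/crop.png",o);print(o.shape)
h=cv2.cvtColor(t,cv2.COLOR_BGR2HSV);hs=cv2.cvtColor(s,cv2.COLOR_BGR2HSV)
for n,im,boxes in(("top",h,((400,170,95,90),)),("scene",hs,((135,175,100,90),))):
  for x,y,w,hh in boxes:
    m=((im[y:y+hh,x:x+w,1]>90)*255).astype(np.uint8)
    c=max(cv2.findContours(m,0,2)[0],key=cv2.contourArea);e=cv2.fitEllipse(c);p=np.array(e[0])+[x,y]
    print(n,"bento",p,e[1],onz(n,p,55),onz(n,p,27))
for n,im,(x,y,w,hh) in(("top",t,(160,195,110,105)),("scene",s,(340,88,110,85))):
    g=cv2.cvtColor(im,cv2.COLOR_BGR2HSV)[y:y+hh,x:x+w]
    m=((g[...,2]>185)*255).astype(np.uint8);print(np.percentile(g[...,2],[5,25,50,75,95]))
    c=max(cv2.findContours(m,0,2)[0],key=cv2.contourArea);r=cv2.minAreaRect(c);bp=cv2.boxPoints(r)+[x,y]
    print(n,"tin",r,[onz(n,q,32).round() for q in bp])
E
```

```text
(450, 795, 3)
top bento [444.75978088 213.98588181] (70.74345397949219, 72.86100769042969) [ 518.37710765 -289.34883402   55.        ] [ 523.47206623 -296.546807     27.        ]
scene bento [183.16383743 220.05934906] (73.6294174194336, 81.11421203613281) [ 537.91207533 -291.47619816   55.        ] [ 520.88915602 -294.73264609   27.        ]
[ 95. 141. 148. 169. 172.]Traceback (most recent call last):
  File "<stdin>", line 16, in <module>
ValueError: max() iterable argument is empty
```

View pics/crop.png

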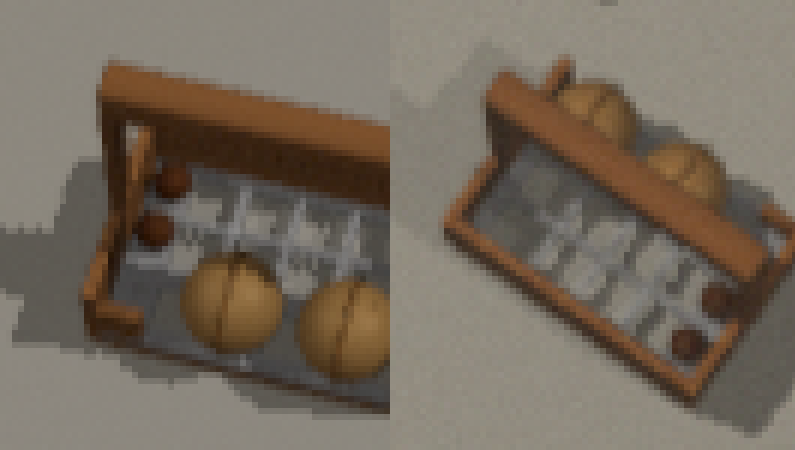

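```bash
python3 - <<'E'
from h import *
s=cv2.imread("pics/scene0.png");t=cv2.imread("pics/top0.png")
print("-y -x corner",tri((283.3,170.3),(349.7,201.7)))
L=onz("top",(308.3,168.7),135);Rr=onz("top",(351.7,199.2),135);c=(L+Rr)/2;v=L-Rr
print(L,Rr,c,np.linalg.norm(v),"bar yaw",np.degrees(np.arctan2(v[1],v[0])))
for n,im,(x,y,w,hh),th in(("top",t,(160,195,110,105),155),("scene",s,(340,88,110,85),175)):
    g=cv2.cvtColor(im,cv2.COLOR_BGR2HSV)[y:y+hh,x:x+w]
    print(np.percentile(g[...,2],[5,50,75,95]))
    for th in(158,165,175):
      m=((g[...,2]>th)*255).astype(np.uint8);m=cv2.morphologyEx(m,2,np.ones((3,3),np.uint8))
      c=max(cv2.findContours(m,0,2)[0],key=cv2.contourArea,default=None)
      if c is None: continue
      r=cv2.minAreaRect(c)
      print(n,th,"floor tin",r[1],r[2],onz(n,np.array(r[0])+[x,y],2).round())
print([proj("scene",p) for p in(L,Rr)])
for k in((213,187),):pass
for n,px in(("top",(397+0,0)),):pass
print("walnuts",tri((303.6,210.3),(324.4,174.5)),tri((322.8,214.5),(338,183.5)))
E
```

```text
-y -x corner (array([551.38574992, -31.05096892, 133.75941815]), np.float64(3.907963959680861))
[643.49173438  66.33785289 135.        ] [556.68319984 -38.36200097 135.        ] [600.08746711  13.98792596 135.        ] 136.00654788507623 bar yaw 50.33726123745225
[ 95. 148. 169. 172.]
top 158 floor tin (64.87983703613281, 74.14839172363281) 11.592175483703613 [471. 322.   2.]
top 165 floor tin (55.63683319091797, 73.62164306640625) 12.633360862731934 [475. 333.   2.]
[ 88. 140. 163. 165.]
scene 158 floor tin (48.65830612182617, 57.40159225463867) 81.25383758544922 [473. 338.   2.]
[array([[336.18720277, 186.34773804]]), array([[280.38941252, 172.84275923]])]
walnuts (array([640.03040122,   5.82377041,  64.44539319]), np.float64(40.2754470332462)) (array([637.5546193 ,  11.06691003,  23.34715713]), np.float64(47.978795585320924))
```

Call:
{"op": "servo_tool", "data": {"plan": [[[1, 16, -24, 0, -5], [1, 32, -48, -3, -9], [1, 32, -48, -3, -9], [1, 32, -48, -3, -9], [1, 32, -48, -3, -9], [1, 32, -48, -3, -9], [1, 32, -48, -3, -9], [1, 32, -48, -3, -9], [1, 32, -48, -3, -9], [1, 32, -48, -3, -9], [1, 32, -48, -3, -9], [1, 32, -48, -3, -9], [1, 19, -22, -3, -6], [1, 0, 0, 0, 0], [1, 0, 0, 0, 0]]]}}

```text
time_s: 1.98
position: [599.4, 14.1, 195.1]
eef_rot: [-2.845, -1.331, 0.001]
ft_force: [0.1, 0.5, 1.1]
opening: 0.999
gripper_force: 0.0
```

```bash
python3 - <<'E'
from h import *
s=manip.sense();M=R.from_rotvec(s["eef_rot"]).as_matrix();y=M[:,1]
print(s["time_s"],s["position"],"yaw y",np.degrees(np.arctan2(y[1],y[0])),M[:,2],s["qpos"])
a=manip.capture("scene");b=manip.capture("top")
o=np.hstack([cv2.resize(i,None,fx=4,fy=4,interpolation=3) for i in(a[130:250,260:360],b[130:250,285:385])])
cv2.imwrite("pics/above.png",o)
E
```

```text
1.975 [599.39925261  14.10847651 195.07128379] yaw y -39.84087993296874 [-8.75599715e-04  1.46239801e-04 -9.99999606e-01] [-8.66320878e-02  4.92957743e-01  1.66433146e+00  8.39131037e-05
  9.85188426e-01  6.08675862e-01]
```

View pics/above.png

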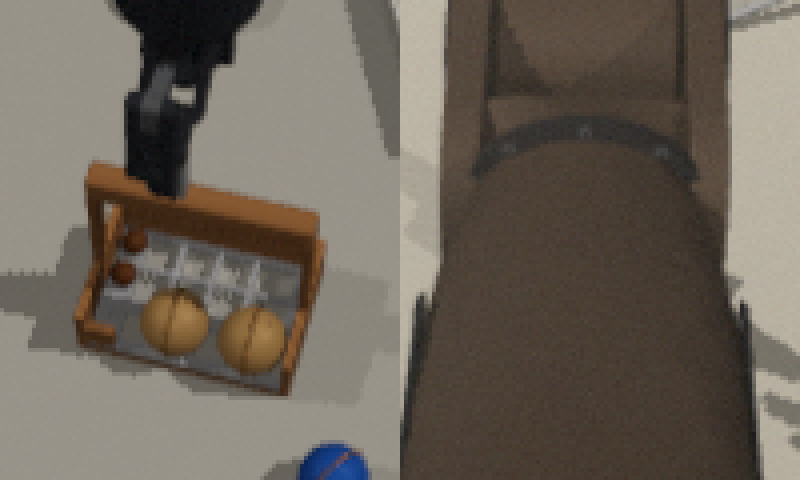

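Call:
{"op": "servo_tool", "data": {"plan": [[[1, 0, 0, -40, 0], [1, 0, 0, -35, 0], [1, 0, 0, -15, 0], [1, 0, 0, 0, 0], [0, 0, 0, 0, 0], [-0.3, 0, 0, 0, 0], [-1, 0, 0, 0, 0], [-1, 0, 0, 0, 0], [-1, 0, 0, 0, 0], [-1, 0, 0, 0, 0], [-1, 0, 0, 5, 0], [-1, 0, 0, 10, 0], [-1, 0, 0, 10, 0], [-1, 0, 0, 0, 0], [-1, 0, 0, 0, 0]]], "grip_force": 100}}

```text
time_s: 3.95
position: [599.9, 13.6, 130.3]
eef_rot: [2.846, 1.33, 0.0]
ft_force: [-0.1, 0.1, -3.6]
opening: 0.19
gripper_force: 97.6
```

```bash
python3 - <<'E'
from h import *
s=manip.sense();print(s)
a=manip.capture("scene")
cv2.imwrite("pics/lift.png",cv2.resize(a[130:250,240:400],None,fx=4,fy=4,interpolation=3))
E
```

```text
{'time_s': 3.95, 'qpos': array([-8.73587226e-02,  5.71402573e-01,  1.72430985e+00, -1.04189130e-04,
        8.45822694e-01,  6.09534594e-01]), 'qvel': array([ 0.00083096,  0.0063288 ,  0.00546029, -0.0039581 , -0.00127265,
       -0.0021581 ]), 'effort': array([ 3.98574906e-03, -6.47107100e+01, -2.24071956e+01,  6.93736074e-03,
        5.99672698e-03, -3.56970959e-04]), 'position': array([599.91451293,  13.5907918 , 130.29729633]), 'eef_rot': array([2.84629405e+00, 1.32951473e+00, 1.69069013e-05]), 'ft_force': array([-0.09761559,  0.12916221, -3.55921935]), 'torque': array([ 0.09018468, -0.04528856, -0.03096205]), 'gripper_force': 97.6395320892334, 'opening': 0.1904672816563968}
```

View pics/lift.png

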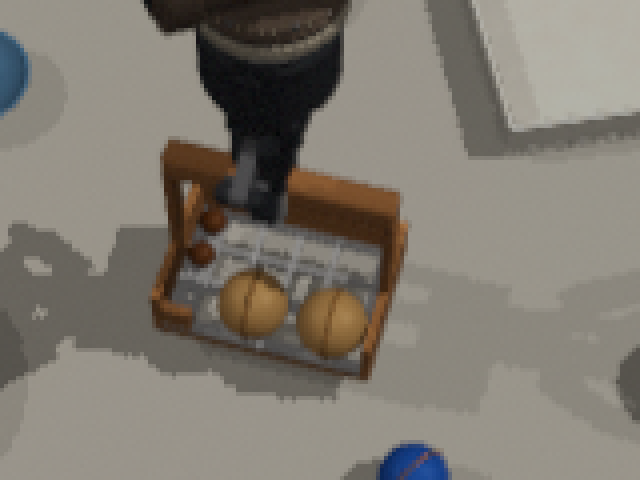

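Call:
{"op": "servo_tool", "data": {"plan": [[[-1, 0, 0, 5, 0], [-1, -2, 8, 10, 0], [-1, -5, 15, 10, 0], [-1, -7, 23, 8, 0], [-1, -10, 31, 3, 0], [-1, -12, 38, 0, 0], [-1, -12, 38, 0, 0], [-1, -12, 38, 0, 0], [-1, -12, 38, 0, 0], [-1, -12, 38, 0, 0], [-1, -10, 31, 0, 0], [-1, -7, 23, 0, 0], [-1, -4, 13, 0, 0], [-1, -2, 7, 0, 0], [-1, 0, 0, 0, 0], [-1, 0, 0, 0, 0]]]}}

```text
time_s: 6.0
position: [493.2, 354.0, 166.3]
eef_rot: [2.847, 1.328, -0.0]
ft_force: [0.2, -0.8, -3.9]
opening: 0.193
gripper_force: 97.8
```

```bash
python3 - <<'E'
from h import *
s=manip.sense();print(s["time_s"],s["position"])
a=manip.capture("scene");b=manip.capture("top")
o=np.hstack([cv2.resize(i,None,fx=3,fy=3,interpolation=3) for i in(a[50:210,330:460],b[170:330,150:280])])
cv2.imwrite("pics/tin.png",o)
E
```

```text
6.0 [493.24219218 354.0106251  166.3462725 ]
```

View pics/tin.png

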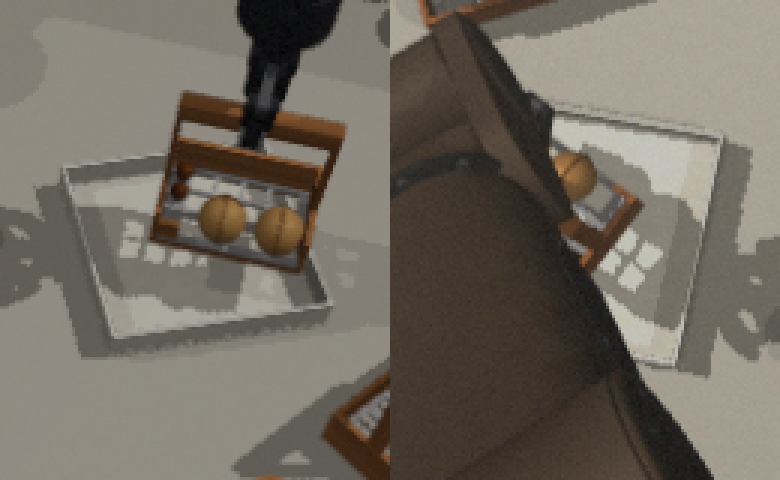

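Call:
{"op": "servo_tool", "data": {"plan": [[[-1, 8, 10, 0, 0], [-1, -16, -19, 0, 0], [-1, 16, 19, 0, 0], [-1, -16, -19, 0, 0], [-1, 16, 19, 0, 0], [-1, -16, -19, 0, 0], [-1, 16, 19, 0, 0], [-1, -8, -10, 0, 0], [-1, 0, 0, 0, 0], [-1, 0, 0, 0, 0], [-1, 0, 0, 0, 0]]]}}

```text
time_s: 7.48
position: [493.2, 354.7, 166.4]
eef_rot: [2.846, 1.329, 0.001]
ft_force: [0.2, -0.3, -4.1]
opening: 0.194
gripper_force: 97.8
```

```bash
cat > look.py <<'E'
import sys
from h import *
s=manip.sense();print(s["time_s"],s["position"],s["ft_force"])
a=manip.capture("scene")
o=a[85:175,335:455]; h=cv2.cvtColor(o,cv2.COLOR_BGR2HSV)
m=((h[...,1]>110)&(h[...,2]<110)).astype(np.uint8)
n,_,st,c=cv2.connectedComponentsWithStats(m)
print([(st[i,4],(c[i]+[335,85]).round(1)) for i in range(1,n) if st[i,4]>4])
cv2.imwrite(f"pics/{sys.argv[1]}.png",cv2.resize(o,None,fx=5,fy=5,interpolation=3))
E
python3 look.py shake1
```

```text
7.475 [493.15597705 354.72542762 166.4464309 ] [ 0.15751029 -0.33319106 -4.10025081]
[(np.int32(751), array([414.1, 100.1])), (np.int32(215), array([407.3, 125. ])), (np.int32(79), array([382.8, 125.2])), (np.int32(26), array([429.7, 135.5])), (np.int32(8), array([390.5, 131.5])), (np.int32(13), array([407. , 135.1]))]
```

View pics/shake1.png

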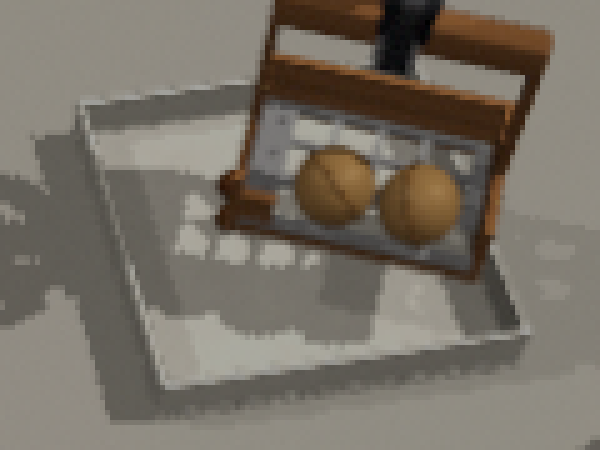

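Call:
{"op": "servo_tool", "data": {"plan": [[[-1, 5, 4, 10, 0], [-1, 10, 8, 15, 0], [-1, 15, 12, 15, 0], [-1, 15, 12, 15, 0], [-1, 10, 8, 10, 0], [-1, 5, 4, 5, 0], [-1, 0, 0, 0, 0]]]}}

```text
time_s: 8.4
position: [553.1, 402.7, 236.5]
eef_rot: [2.846, 1.33, 0.0]
ft_force: [-0.5, -0.2, -3.2]
opening: 0.19
gripper_force: 97.8
```

```bash
python3 look.py shake2
```

```text
8.4 [553.1244666  402.71562476 236.49881552] [-0.50052071 -0.1944262  -3.24270676]
[(np.int32(487), array([431.5, 102.3])), (np.int32(247), array([441.3, 117.6])), (np.int32(19), array([380.8, 121.4])), (np.int32(17), array([380.4, 128. ]))]
```

View pics/shake2.png

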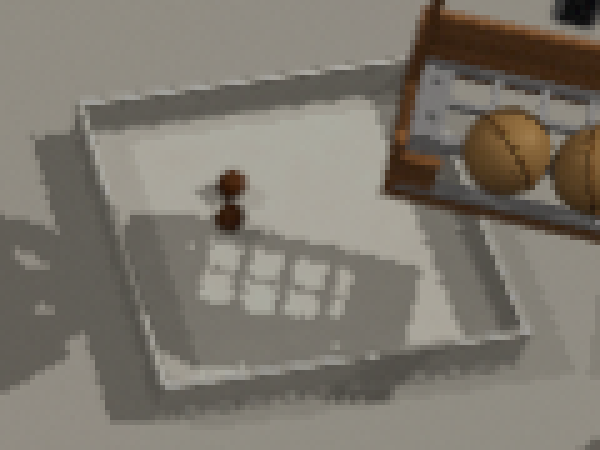

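Call:
{"op": "servo_tool", "data": {"plan": [[[-1, -6, -10, 0, 0], [-1, -12, -20, 0, -2], [-1, -17, -28, 0, -5], [-1, -16, -26, 0, -5], [-1, -12, -19, 0, -5], [-1, 2, -28, 0, -5], [-1, 6, -34, 0, -5], [-1, 8, -36, 0, -5], [-1, 8, -36, 0, -5], [-1, 8, -38, 0, -5], [-1, 9, -38, 0, -5], [-1, 9, -40, 0, -5], [-1, 11, -38, 0, -5], [-1, 12, -38, 0, -5], [-1, 13, -36, 0, -5], [-1, 12, -30, 0, -5], [-1, 9, -22, 0, -5], [-1, 5, -14, 0, -2], [-1, 3, -10, 0, 0], [-1, 0, 0, 0, 0]]]}}

```text
time_s: 10.95
position: [604.7, -138.5, 236.2]
eef_rot: [3.042, -0.784, -0.001]
ft_force: [-0.0, 0.8, -4.2]
opening: 0.189
gripper_force: 97.9
```

Call:
{"op": "servo_tool", "data": {"plan": [[[-1, 0, 0, -12, 0], [-1, 0, 0, -18, 0], [-1, 0, 0, -18, 0], [-1, 0, 0, -12, 0], [-1, 0, 0, -4, 0], [-1, 0, 0, 0, 0], [-1, 0, 0, 0, 0]]]}}

```text
time_s: 11.82
position: [605.2, -138.4, 172.9]
eef_rot: [3.042, -0.785, 0.001]
ft_force: [0.8, -0.0, -3.2]
opening: 0.197
gripper_force: 97.9
```

```bash
cat > st.py <<'E'
from h import *
import sys
s=manip.sense();M=R.from_rotvec(s["eef_rot"]).as_matrix();y=M[:,1]
print(s["time_s"],s["position"],"yaw y",np.degrees(np.arctan2(y[1],y[0])),s["qpos"],s["ft_force"],s["opening"])
i={n:manip.capture(n) for n in("scene","top")}
cv2.imwrite(f"pics/{sys.argv[1]}.png",np.hstack([cv2.resize(i["scene"][110:270,125:325],None,fx=2,fy=2,interpolation=3),cv2.resize(i["top"][110:270,340:540],None,fx=2,fy=2,interpolation=3)]))
# light-brown riddle walnuts
h=cv2.cvtColor(i["scene"],cv2.COLOR_BGR2HSV)
np.save("pics/last_scene.npy",h)
u=np.array([np.cos(np.radians(-119)),np.sin(np.radians(-119)),0]);print("P",np.array([520,-291,0])-55*u,u)
E
python3 st.py pre
```

```text
11.825 [ 605.23174666 -138.43067517  172.8864136 ] yaw y -118.92260077056217 [-3.31167467e-01  5.45538721e-01  1.63353898e+00 -9.25236466e-05
  9.61620758e-01  1.74447641e+00] [ 0.78670724 -0.01769599 -3.1948026 ] 0.19683631231738077
P [ 546.66452911 -242.89591611    0.        ] [-0.48480962 -0.87461971  0.        ]
```

View pics/pre.png

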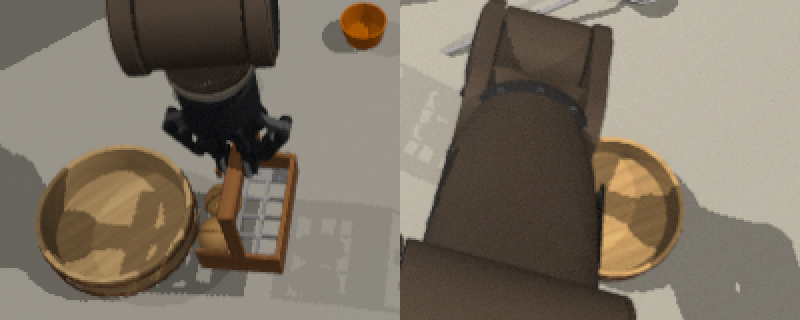

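```bash
python3 - <<'E'
from h import *
u=np.array([-.485,-.875]);v=np.array([.875,-.485]);T=np.array([605,-138.5])
for p in((231,208.5),(231,227.5)):
    q=onz("scene",p,103)[:2]; print(q,(q-T)@u,(q-T)@v)
print(((np.array([520,-291])-T)@u,(np.array([520,-291])-T)@v))
for p in((60.5+125-0,147/2+110),): print(onz("scene",p,55))
E
```

```text
[ 582.53144314 -174.8507329 ] 42.70414136691069 -2.0298817989256053
[ 629.63376988 -190.21696365] 33.30496480116496 46.637276015274985
(np.float64(174.6625), np.float64(-0.41250000000000203))
[ 437.57306984 -258.82232203   55.        ]
```

Call:
{"op": "servo_tool", "data": {"plan": [[[-1, -6, 3, 0, 0], [-1, -8, 4, 0, 0], [-1, -4, 3, 0, 0], [-1, 0, 0, 0, 0], [-1, -6, -11, 0, 0], [-1, -12, -22, 0, 0], [-1, -18, -33, 0, 0], [-1, -25, -45, 0, 0], [-1, 29, 53, 0, 0], [-1, 29, 53, 0, 0], [-1, 29, 53, 0, 0], [-1, 15, 26, 0, 0], [-1, 7, 13, 0, 0], [-1, 0, 0, 0, 0], [-1, 0, 0, 0, 0], [-1, 0, 0, 0, 0]]], "grip_force": 120}}

```text
time_s: 13.92
position: [634.7, -42.6, 172.4]
eef_rot: [3.041, -0.787, -0.0]
ft_force: [0.2, -0.0, -2.8]
opening: 0.195
gripper_force: 118.6
```

```bash
python3 - <<'E'
from h import *
s=manip.sense();print(s["time_s"],s["position"],s["ft_force"],s["opening"])
a=manip.capture("scene");b=manip.capture("top")
cv2.imwrite("pics/s_post.png",a);cv2.imwrite("pics/t_post.png",b)
o=np.hstack([cv2.resize(a[120:280,125:355],None,fx=2,fy=2,interpolation=3),cv2.resize(b[130:290,370:540],None,fx=2,fy=2,interpolation=3)])
cv2.imwrite("pics/post.png",o);print(o.shape)
E
```

```text
13.925 [634.65780187 -42.58400981 172.42312866] [ 0.17994496 -0.02774009 -2.80678113] 0.19457907430370588
(320, 800, 3)
```

View pics/post.png

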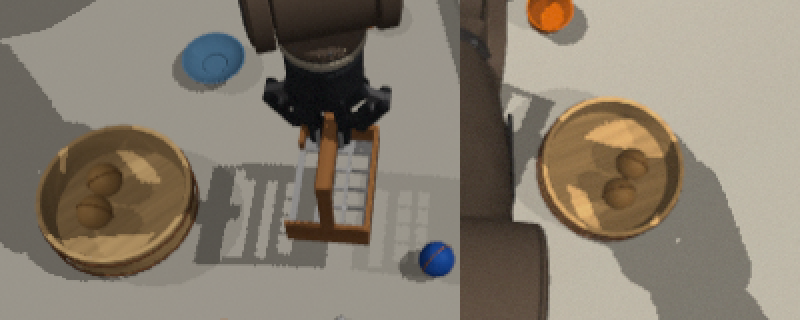

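Call:
{"op": "servo_tool", "data": {"plan": [[[-1, -10, 4, 0, 0], [-1, -15, 6, -10, 0], [-1, -10, 4, -18, 0], [-1, -4, 1, -18, 0], [-1, 0, 0, -10, 0], [-1, 0, 0, -6, 0], [-1, 0, 0, -3, 0], [-1, 0, 0, -1, 0], [-1, 0, 0, 0, 0], [-1, 0, 0, 0, 0]]], "grip_force": 60}}

```text
time_s: 15.28
position: [596.1, -26.4, 106.6]
eef_rot: [3.042, -0.785, 0.001]
ft_force: [-0.2, 0.5, -3.4]
opening: 0.186
gripper_force: 118.5
```

Call:
{"op": "servo_tool", "data": {"plan": [[[-1, 0, 0, -1, 0], [-1, 0, 0, -1, 0], [-1, 0, 0, 0, 0], [-1, 0, 0, 0, 0]]], "grip_force": 60}}

```text
time_s: 15.78
position: [596.5, -26.0, 105.7]
eef_rot: [-3.042, 0.784, -0.003]
ft_force: [-1.1, 3.7, 9.3]
opening: 0.198
gripper_force: 120.5
```

Contact with the bench (+9 N). Releasing and rising.

Call:
{"op": "servo_tool", "data": {"plan": [[[-0.3, 0, 0, 0, 0], [0.2, 0, 0, 0, 0], [1, 0, 0, 0, 0], [1, 0, 0, 0, 0], [1, 0, 0, 0, 0], [1, 0, 0, 0, 0], [1, 0, 0, 0, 0], [1, 0, 0, 15, 0], [1, 0, 0, 30, 0], [1, 0, 0, 40, 0], [1, 0, 0, 40, 0], [1, 0, 0, 0, 0], [1, 0, 0, 0, 0], [1, 0, 0, 0, 0]]]}}

```text
time_s: 17.52
position: [595.6, -26.4, 228.5]
eef_rot: [3.042, -0.785, -0.003]
ft_force: [0.1, 0.3, -0.2]
opening: 0.997
gripper_force: 0.0
```

```bash
python3 - <<'E'
from h import *
s=manip.sense();print(s["time_s"],s["position"],s["ft_force"],s["opening"])
a=manip.capture("scene");h=cv2.cvtColor(a,cv2.COLOR_BGR2HSV)
# riddle bar / tin nuts / bento walnuts checked by masks
def comps(m,b):
    x,y,w,hh=b;n,_,st,c=cv2.connectedComponentsWithStats(m[y:y+hh,x:x+w].astype(np.uint8))
    return [(int(st[i,4]),(c[i]+[x,y]).round(1)) for i in range(1,n) if st[i,4]>10]
print("tin",comps((h[...,1]>110)&(h[...,2]<110),(345,95,90,65)))
p=cv2.imread("pics/s_post.png");d=cv2.absdiff(p,a)[175:260,140:230].max(2);print("bento change px",(d>40).sum())
print("riddle",comps((h[...,1]>130)&(h[...,0]<14)&(h[...,2]>50),(250,140,110,110)))
# expected bar top ends if standing upright under the gripper
T=np.array([596.5,-26,135.]);v=np.array([.875,-.485,0])
print(proj("scene",[T-65*v,T+65*v]), proj("scene",[T-[0,0,135]+66*v-43*np.array([-.485,-.875,0])]))
E
```

```text
17.525 [595.64827606 -26.35053532 228.49761018] [ 0.06220834  0.34574948 -0.17008798] 0.9972700131529616
tin [(17, array([380.5, 121.4])), (18, array([380.4, 127.9]))]
bento change px 1351
riddle [(48, array([298.5, 182.6])), (11, array([291. , 178.2])), (66, array([283.8, 185. ])), (35, array([307.9, 186.1])), (263, array([289.5, 228.1]))]
[[294.82420239 161.27536507]
 [288.15075989 208.63967964]] [[307.87888396 236.03501644]]
```

```bash
python3 -c "
from rig import manip
print(manip.finish_job())"
```

```text
the job is handed in; nothing more can be done
None
```

The job is handed in, with no verdict returned. The macadamias are in the tin and, in the last picture I viewed, the walnuts were in the bento. I released the riddle level on the bench but didn't check that by picture. The moves can't tilt the tool, so I threw the walnuts out over the open side with a sharp reversal along x instead of tipping them.

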